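# Close up the ear-defender rack

### The arm

A 6-joint arm with a two-finger parallel gripper is mounted at the origin on the work surface. World frame = base frame: x ahead of the robot, y to its left, z up, the work surface at z = 0. Lengths are in m, angles in rad, forces in N, time in s.
With the tool pointing down it reaches from about 0.275 to 0.75 m from the base axis. Payload 10.2 kg.
Tool frame: the origin (TCP) lies midway between the tips of the shut fingers; the grasp point (between the pads) lies 19 mm behind it; z points along the fingers, y is the line along which they close (so a half turn about z gives the same grasp; the last joint's range is limited). The gripper opens to 88 mm and grips with 3 to 60 N. Pads are 18 mm wide; open, the fingers measure 123 mm over their backs; the gripper's body (75 mm by 187 mm) begins 45 mm behind the grasp point.
Start: joints at [-1.544, 0.313, 1.498, -0, 1.331, -0.223], TCP at [0.13, -0.509, 0.239] pointing down, gripper open.
Joint ranges: [-2.94, 2.94], [-0.97, 2.17], [0.19, 2.56], [-1.23, 4.37], [0.02, 3.11], [-2.88, 2.88]. Speed limits (rad/s): [2.39, 2.39, 3.01, 3.14, 3.14, 3.14].

### API

Orientations are given as a unit quaternion [x, y, z, w].
In Python, from plant import r gives the robot as it stands.
- The arm moves only by the shell command python3 -m pendant 'ROWS' [FORCE]. ROWS is JSON, a list of rows, each an object of numbers: "x", "y", "z": the shift along the tool's x, y, z in mm; "twist": the turn about the tool's z in degrees; "jaw": the closure, from -1 (fully open) to 1 (shut). In form: [{"x": .., "y": .., "z": .., "twist": .., "jaw": ..}, ...]. A call has exactly 8 rows; each row shifts and turns the commanded pose from where the row before left it, along the tool's axes as they then stand; what a row does not reach is not made up. A row lasts 1/12 s, in which the tool goes at most 41.7 mm and 7.16 degrees, less where a joint would pass 70% of its speed; a pose out of reach is approached as far as the arm can. A call is refused whole if a number of a shift passes 41.7 or a number of a turn 7.16, either way. A call with a gripper value outside its range is refused whole. The fingers move at their own pace and stop on an object; FORCE is the grip in N (left out, the last holds). Time passes only in rows, so rows that do not move let the fingers close, or fill a call up. It gives the time, the measured TCP pose, the force, the opening and the grip force at its end, in the units of the state.
- r.sense(): the state, without advancing time (a new reading comes with each control period).
- r.grab_frame(name): name is "scene" or "top"; returns the picture (384x512x3 uint8, red, green, blue); there is no depth.
- r.camera_model(name): a dict with "fx", "fy", "cx", "cy" (pixels), "dist" ([k1, k2, p1, p2, k3] as OpenCV has them; the pictures are not rectified), "world_to_cam" (4x4, takes a point from world to camera coordinates). Camera axes: x right, y up, looking along -z (the intrinsics and any distortion apply to the point x, -y, -z); pixel columns grow to the right and rows downward; lengths in m; the calibration is good to about 2 mm. A picture is of the moment at which its call begins. camera_model takes no time and is no camera call.
- r.job_done(): hands the job in; it is judged then, once.
The state is a dict: "clock": time; "joint_positions": joint angles; "joint_vel": joint speeds; "tau": joint torques, N m; "tool_pos": TCP position; "tcp_rot": TCP orientation; "ft_force": force on the tool from outside, world axes, zero at the start; "ft_torque": the same for the moment, N m; "opening": finger opening in m; "finger_force": force on a finger pad.
Only numpy, scipy, OpenCV 4.12 (cv2) and the standard library are available. Lean on these libraries where they do the work, as an engineer would, in place of code of your own. Each camera call takes 0.05 s, during which the arm holds its last target. There are 200 camera calls.

### The job

Put the red ear defenders away on the bar of the rack. First slide the yellow pair along the bar, without lifting it off, until its cups are up against the red stop panel; then lift the red pair up off its hook, lower it gently over the bar, without dropping it, on the free side of the yellow one and let go, and finally have it sitting right up beside the yellow pair, cups touching, so that the rest of the bar stays free. Leave the blue pair on its hook and don't shift or knock over the oil bottle or the mug.

Things in the scene. Friction and masses are not known exactly. Their poses are not given: they have to be found in the camera images.
- rack: Fixed steel rack, base plate 170 x 336 x 8 mm. Origin: middle of its underside; z up. A round bar, 14 mm thick, runs along its y from -150 to +150 mm, top 145 mm above the bench. At y = -150 mm the inner face of the red stop panel (170 mm wide along x, 12 thick, 165 high); at y = +150 mm a slim dark post (26 mm wide, 157 high). Pair pushed home: origin at y = -113 mm; next one touching it: -39 mm.
- bar_mid (a point): Middle of the bar of the rack, on its top line, 145 mm above the bench; axes as the rack's.
- stop_end (a point): Where the top line of the bar meets the inner face of the red stop panel.
- red_pair: Red ear defenders on one of the two hook stands: rigid arch with a round cup at each end, 144 mm high, 156 wide cup to cup (its x), 74 deep (its y), 0.18 to 0.35 kg. Origin: underside of the crown, where it rests on a bar; z up. Crown: black padded bar 32 mm wide along y, flat sides to grip from above (closing along y), top 18.5 mm above the origin. Either way round is the same.
- yellow_pair: Yellow ear defenders hanging on the bar of the rack. Same shape as the red. The crown's underside is a shallow upturned V (15 degrees each side, out to x = +-43 mm) that centres itself on a bar. Cups: 37 mm radius about centres 88 mm below the origin, lowest points 125 mm below it; cushions' inner faces at x = +-34 mm, outer faces at +-78 mm.
- blue_pair: Blue ear defenders on the other hook stand, to be left there. Same shape and size as the red pair.
- stand_red: Fixed wooden hook stand that holds the red pair. Origin: middle of the underside of its base (210 x 100 x 8 mm); z up. A steel peg, 10 mm thick, runs along its x from the wooden post (inner face at x = +83 mm, 165 mm high) to an upturned tip at x = -86 mm (13 mm above the peg's top line); top of the peg 145 mm above the bench.
- peg_red (a point): Middle of the red pair's peg, on its top line; axes as the stand's.
- stand_blue: The same kind of stand, holding the blue pair.
- peg_blue (a point): Middle of the blue pair's peg, on its top line.
- oil_bottle: Green oil bottle, 64 mm across, 190 mm high, bystander. Origin: centre of its underside.
- mug: White mug, 80 mm across, 90 mm high, bystander. Origin: centre of its underside.
Things that resemble listed ones, but are neither listed nor needed, are in the scene too. Leave any green or pink look-alike of the yellow_pair alone.

How it is judged:
On the way, in this order (a step that is already met when the one before it is completed fails the run):
1. the yellow pair, still hanging on the bar, has been slid up to the red stop panel (cups within 10 mm of it), the red pair still on its hook (y of yellow_pair in the frame of rack between -0.13 and -0.103 m and x of yellow_pair in the frame of rack between -0.012 and 0.012 m and z of yellow_pair in the frame of rack between 0.137 and 0.155 m and angle between yellow_pair's own z axis and vertical below 0.25 rad and angle between the y axis of yellow_pair and the y axis of rack, either way round below 0.35 rad and distance between red_pair and peg_red below 0.035 m), for 0.2 s.
2. the red pair is lifted up off its hook (at least 50 mm above the peg) (z of red_pair in the frame of peg_red above 0.05 m), for 0.1 s.
3. the red pair hangs over the bar on the free side of the yellow pair and the fingers have let go (x of red_pair in the frame of rack between -0.012 and 0.012 m and z of red_pair in the frame of rack between 0.137 and 0.155 m and angle between red_pair's own z axis and vertical below 0.25 rad and angle between the y axis of red_pair and the y axis of rack, either way round below 0.35 rad and y of red_pair in the frame of rack between -0.06 and 0.14 m and contact force between the fingers and red_pair below 0.1 N), for 0.2 s.
At the end, for the whole second after the job is handed in: Both pairs hang over the bar, released, at rest, level and square (0.25, 0.35 rad): yellow cups within 10 mm of the red stop panel, red on the free side with cups within 10 mm of the yellow's; blue still on its hook (within 35 mm of mid-peg) (y of yellow_pair in the frame of rack between -0.13 and -0.103 m and x of yellow_pair in the frame of rack between -0.012 and 0.012 m and z of yellow_pair in the frame of rack between 0.137 and 0.155 m and angle between each of yellow_pair, red_pair's own z axis and vertical below 0.25 rad and angle between the y axis of each of yellow_pair, red_pair and the y axis of rack, either way round below 0.35 rad and x of red_pair in the frame of rack between -0.012 and 0.012 m and z of red_pair in the frame of rack between 0.137 and 0.155 m and distance between red_pair and yellow_pair below 0.084 m and y of red_pair in the frame of rack above -0.06 m and linear speed of each of red_pair, yellow_pair below 0.03 m/s and contact force between the fingers and red_pair below 0.1 N and contact force between the fingers and yellow_pair below 0.1 N and distance between blue_pair and peg_blue below 0.035 m); the robot touches nothing.
It fails at once if the yellow pair is lifted off the bar (more than 30 mm) or falls from it (z of yellow_pair in the frame of rack above 0.175 m or z of yellow_pair in the frame of rack below 0.105 m).
It fails at once if the red pair is pressed or banged on to the rack (more than 45 N) (contact force between red_pair and rack above 45 N).
It fails at once if the red pair is let go above the bar and drops (falls free of the fingers at over 0.6 m/s, about 20 mm) (linear speed of red_pair above 0.6 m/s and contact force between the fingers and red_pair below 0.1 N and horizontal distance between red_pair and bar_mid below 0.2 m).
It fails at once if the blue pair comes off its hook (distance between blue_pair and peg_blue above 0.06 m).
It fails at once if the oil bottle or the mug is pushed more than 40 mm or knocked over (distance of any of oil_bottle, mug from where it was at the start of the episode above 0.04 m or angle between any of oil_bottle, mug's own z axis and vertical above 0.6 rad).
It also fails if it takes over 70 s, if anything falls off the work surface, if the arm or the gripper's body presses on something with over 40 N, if the wrist force passes 120 N, or if a joint passes its speed limit or range.

## Working session

There is one attempt and no reset: what is moved stays moved. The work goes in short steps, Python scripts to look and compute and a shell command to move; the robot and the scene stay as the last step left them, time stands still between calls to the robot, and variables do not carry over. Pictures are saved under pics/ and viewed, at most 10 in all, crops included, and the job is handed in when it is done.

```bash
mkdir -p pics; ls; python3 - <<'E'
from plant import r
import cv2
for n in("scene","top"):
    cv2.imwrite(f"pics/{n}0.png",r.grab_frame(n)[:,:,::-1]); print(n,r.camera_model(n))
s=r.sense();print(s)
E
```

```text
pics
scene {'fx': 418.2053735575895, 'fy': 418.2053735575895, 'cx': 257.1714890601709, 'cy': 194.14370730894302, 'dist': array([-0.04674888,  0.        ,  0.        ,  0.        ,  0.        ]), 'world_to_cam': array([[-0.56415411,  0.82538446,  0.02169411,  0.34255816],
       [-0.45911648, -0.33542962,  0.82261718,  0.09235314],
       [ 0.68625228,  0.45412274,  0.56818161, -1.75483345],
       [ 0.        ,  0.        ,  0.        ,  1.        ]])}
top {'fx': 418.9108712513098, 'fy': 418.9108712513098, 'cx': 267.2179843768369, 'cy': 190.56739040157123, 'dist': array([0.04968319, 0.        , 0.        , 0.        , 0.        ]), 'world_to_cam': array([[-1.83590510e-02, -9.99830839e-01, -1.11271648e-03,
        -7.83554741e-02],
       [ 9.98271991e-01, -1.83925383e-02,  5.58099076e-02,
        -5.10337708e-01],
       [-5.58209324e-02, -8.61767572e-05,  9.98440792e-01,
        -1.49168216e+00],
       [ 0.00000000e+00,  0.00000000e+00,  0.00000000e+00,
         1.00000000e+00]])}
{'clock': 0.1, 'joint_positions': array([-1.54441344e+00,  3.13408574e-01,  1.49832624e+00, -2.20631546e-05,
        1.33096978e+00, -2.23435761e-01]), 'joint_vel': array([ 5.07089915e-04, -5.33665184e-04, -2.94177020e-03, -3.97868956e-05,
        4.62320614e-04,  2.61293285e-03]), 'tau': array([ 4.71974883e-03, -4.02808678e+01, -2.52642292e+01,  6.96120691e-02,
        3.42206319e-02, -6.93222682e-05]), 'tool_pos': array([ 0.12975411, -0.50850467,  0.23822398]), 'tcp_rot': array([ 9.92208488e-01,  1.24587350e-01,  4.40268723e-05, -5.54328960e-04]), 'ft_force': array([-0.30226305,  0.33784439, -1.11651902]), 'ft_torque': array([-0.00473598, -0.03256163, -0.04391777]), 'finger_force': 0.0, 'opening': 0.08855278499822056}
```

View pics/scene0.png

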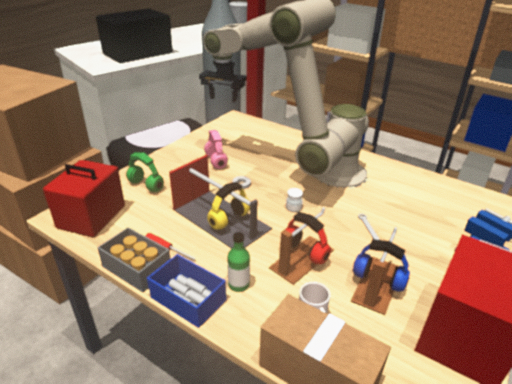

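View pics/top0.png

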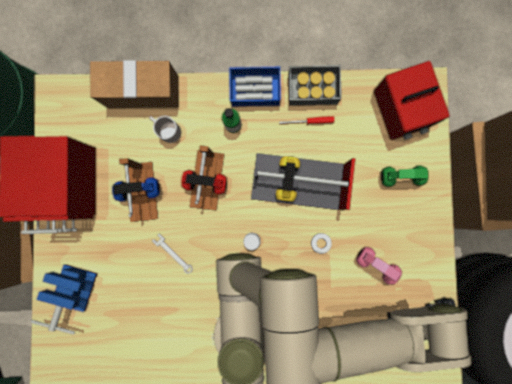

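The top view shows:
- The rack, with its bar running from (257,176) to (350,183) and the red panel on the right.
- The yellow pair at about (288,178), on the rack's bar.
- The red pair at (205,181) on a wooden stand, and the blue pair at (136,188) on its own stand.

The green (405,176) and pink (380,265) look-alikes stand on the bench and are not wanted. I'll confirm with one enlarged crop.

```bash
python3 - <<'E'
import cv2,numpy as np
t=cv2.imread("pics/top0.png")[140:215,110:360];s=cv2.imread("pics/scene0.png")[165:275,170:420]
f=lambda a:cv2.resize(a,None,fx=3.2,fy=3.2,interpolation=cv2.INTER_CUBIC)
cv2.imwrite("pics/crop1.png",np.vstack([f(t),f(s)]))
E
```

```text
(no output)
```

View pics/crop1.png

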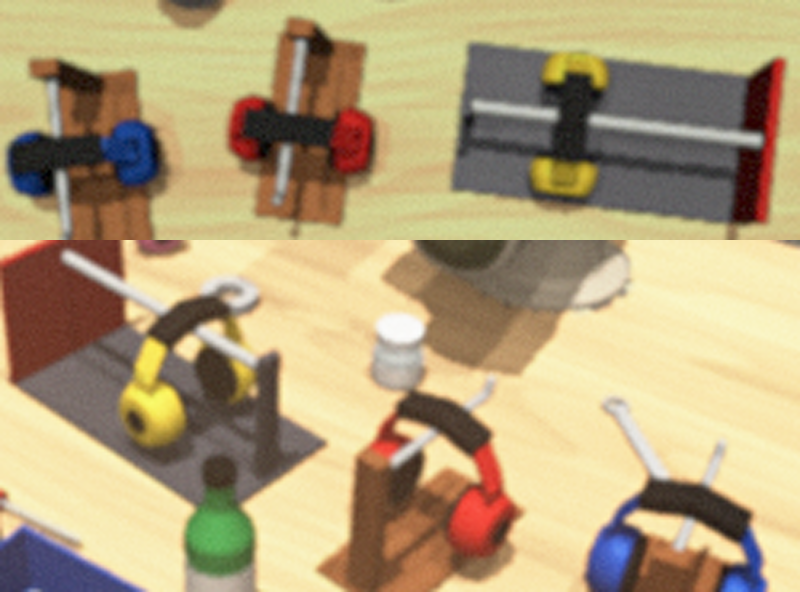

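Confirmed: the yellow pair is on the bar beside the red panel, and the red pair is on the left-hand wooden stand, with its peg tip toward the robot. Next I'll measure.

```bash
cat > h.py <<'E'
from plant import r
import numpy as np, cv2
def P(name,p):
    m=r.camera_model(name);T=m["world_to_cam"];c=np.c_[np.atleast_2d(p),np.ones(len(np.atleast_2d(p)))]@T.T
    K=np.array([[m["fx"],0,m["cx"]],[0,m["fy"],m["cy"]],[0,0,1]])
    return cv2.projectPoints(c[:,:3]*[1,-1,-1],np.zeros(3),np.zeros(3),K,m["dist"])[0][:,0]
def W(name,uv,z):
    m=r.camera_model(name);T=m["world_to_cam"];K=np.array([[m["fx"],0,m["cx"]],[0,m["fy"],m["cy"]],[0,0,1]])
    u=cv2.undistortPoints(np.array([[uv]],float),K,m["dist"])[0,0]
    d=T[:3,:3].T@np.array([u[0],-u[1],-1]);o=-T[:3,:3].T@T[:3,3]
    return o+d*(z-o[2])/d[2]
C=lambda a,b:(110+a/3.2,140+b/3.2)
E
python3 - <<'E'
from h import *
np.set_printoptions(precision=4,suppress=True)
for n,c,z in [("barL",(472,105),.142),("barR",(763,141),.142),("base TL",(470,43),.008),("base BL",(452,190),.008),("base BR",(767,222),.008),("panel top",(783,60),.165),("panelbot",(768,222),.165),
 ("Ycrown",(572,118),.16),("Ycup far",(576,55),.07),("Ycup near",(563,196),.07),
 ("Rcrown",(290,127),.16),("Rl",(243,122),.15),("Rr",(336,133),.15),("pegtop",(297,45),.145),("pegtip",(278,203),.155),
 ("Bl",(10,157),.15),("Br",(103,150),.15)]: print(n,W("top",C(*c),z))
# HSV cup blobs
im=cv2.imread("pics/top0.png");h=cv2.cvtColor(im,cv2.COLOR_BGR2HSV)
def blobs(lo,hi,x0,x1,y0,y1):
    m=cv2.inRange(h[y0:y1,x0:x1],lo,hi);n,l,s,c=cv2.connectedComponentsWithStats(m)
    for i in range(1,n):
        if s[i,4]>20: print(s[i],c[i]+[x0,y0],W("top",c[i]+[x0,y0],.08))
print("Y");blobs((20,120,80),(35,255,255),240,340,145,215)
print("R");blobs((0,170,80),(6,255,255),175,232,145,215);
E
```

```text
barL [ 0.5609 -0.0568  0.142 ]
barR [ 0.5182 -0.3549  0.142 ]
base TL [ 0.6447 -0.0527  0.008 ]
base BL [ 0.4784 -0.0296  0.008 ]
base BR [ 0.436  -0.3827  0.008 ]
panel top [ 0.5984 -0.3729  0.165 ]
panelbot [ 0.4348 -0.3531  0.165 ]
Ycrown [ 0.544  -0.1586  0.16  ]
Ycup far [ 0.6204 -0.169   0.07  ]
Ycup near [ 0.4675 -0.1517  0.07  ]
Rcrown [0.54   0.1278 0.16  ]
Rl [0.5469 0.1773 0.15  ]
Rr [0.5339 0.0825 0.15  ]
pegtop [0.6258 0.1221 0.145 ]
pegtip [0.4633 0.1415 0.155 ]
Bl [0.5153 0.413  0.15  ]
Br [0.5208 0.3194 0.15  ]
Y
[ 39  11  21  12 163] [289.3865 160.8896] [ 0.6062 -0.1661  0.08  ]
[ 36  44  21  13 216] [285.4769 194.8796] [ 0.4891 -0.1502  0.08  ]
R
[ 7 26 10 19 96] [185.6042 179.9271] [0.5469 0.192  0.08  ]
[ 38  29  13  20 196] [219.4184 183.6888] [0.5318 0.0762 0.08  ]
```

```bash
cat >> h.py <<'E'
from scipy.spatial.transform import Rotation as Ro
c0=np.array([.539,-.205]);th=-.14
def rack(x,y): return c0+[x*np.cos(th)-y*np.sin(th),x*np.sin(th)+y*np.cos(th)]
def go(xy,z,yaw):  # yaw: world angle of tool y
    s=r.sense();R=Ro.from_quat(s["tcp_rot"]).as_matrix()
    cur=np.arctan2(R[1,1],R[0,1]);d=np.r_[xy,z]-s["tool_pos"]
    print("t",round(s["clock"],2),"tcp",s["tool_pos"].round(4),"tool mm",(R.T@d*1000).round(1),"twist",round(-np.degrees((yaw-cur+np.pi)%(2*np.pi)-np.pi),1),"F",s["ft_force"].round(1),"open",round(s["opening"]*1000,1),"ff",round(s["finger_force"],1),"j6",round(s["joint_positions"][5],2))
E
python3 -m pendant '[{"x":0,"y":0,"z":0,"twist":5.6,"jaw":-1},{"x":0,"y":0,"z":0,"twist":5.6,"jaw":-1},{"x":0,"y":0,"z":0,"twist":5.6,"jaw":-1},{"x":0,"y":0,"z":0,"twist":5.6,"jaw":-1},{"x":24,"y":-27,"z":0,"twist":0,"jaw":-1},{"x":24,"y":-27,"z":0,"twist":0,"jaw":-1},{"x":24,"y":-27,"z":0,"twist":0,"jaw":-1},{"x":24,"y":-27,"z":0,"twist":0,"jaw":-1}]'
python3 -m pendant '[{"x":24,"y":-27,"z":0,"twist":0,"jaw":-1},{"x":24,"y":-27,"z":0,"twist":0,"jaw":-1},{"x":24,"y":-27,"z":0,"twist":0,"jaw":-1},{"x":24,"y":-27,"z":0,"twist":0,"jaw":-1},{"x":24,"y":-27,"z":0,"twist":0,"jaw":-1},{"x":24,"y":-27,"z":0,"twist":0,"jaw":-1},{"x":24,"y":-27,"z":0,"twist":0,"jaw":-1},{"x":24,"y":-27,"z":0,"twist":0,"jaw":-1}]'
python3 -c "
from h import *
print(rack(0,.046));go(rack(0,.046),.148,-1.711)"
```

```text
clock: 0.77
tool_pos: [0.2408, -0.414, 0.2384]
tcp_rot: [0.997, -0.071, -0.0, -0.0]
ft_force: [1.0, 0.5, -0.1]
opening: 0.0881
finger_force: 0.0
clock: 1.43
tool_pos: [0.4616, -0.2269, 0.2385]
tcp_rot: [0.998, -0.07, -0.0, -0.0]
ft_force: [1.0, -0.9, -0.1]
opening: 0.0883
finger_force: 0.0
[ 0.54541898 -0.15945006]
t 1.43 tcp [ 0.4616 -0.2269  0.2385] tool mm [ 73.6 -78.5  90.5] twist -0.1 F [ 1.  -0.9 -0.1] open 88.3 ff 0.0 j6 1.03
```

```bash

python3 -m pendant '[{"x":24.5,"y":-26,"z":0,"twist":0,"jaw":-1},{"x":24.5,"y":-26,"z":0,"twist":0,"jaw":-1},{"x":24.5,"y":-26,"z":0,"twist":0,"jaw":-1},{"x":0,"y":0,"z":20,"twist":0,"jaw":-1},{"x":0,"y":0,"z":25,"twist":0,"jaw":-1},{"x":0,"y":0,"z":25,"twist":0,"jaw":-1},{"x":0,"y":0,"z":15,"twist":0,"jaw":-1},{"x":0,"y":0,"z":4,"twist":0,"jaw":-1}]'
python3 -c "
from h import *
go(rack(0,.046),.148,-1.711)
t=cv2.resize(r.grab_frame('top')[140:215,210:360,::-1],None,fx=4,fy=4);s=cv2.resize(r.grab_frame('scene')[150:250,170:320,::-1],None,fx=4,fy=4)
cv2.imwrite('pics/a1.png',cv2.resize(np.vstack([t,s]),None,fx=.85,fy=.85))"
```

```text
clock: 2.1
tool_pos: [0.5431, -0.1609, 0.1467]
tcp_rot: [0.998, -0.07, -0.002, -0.001]
ft_force: [0.2, -0.2, -0.6]
opening: 0.0878
finger_force: 0.0
t 2.1 tcp [ 0.5431 -0.1609  0.1467] tool mm [ 2.1 -1.8 -1.3] twist -0.0 F [ 0.2 -0.2 -0.6] open 87.8 ff 0.0 j6 1.22
```

View pics/a1.png

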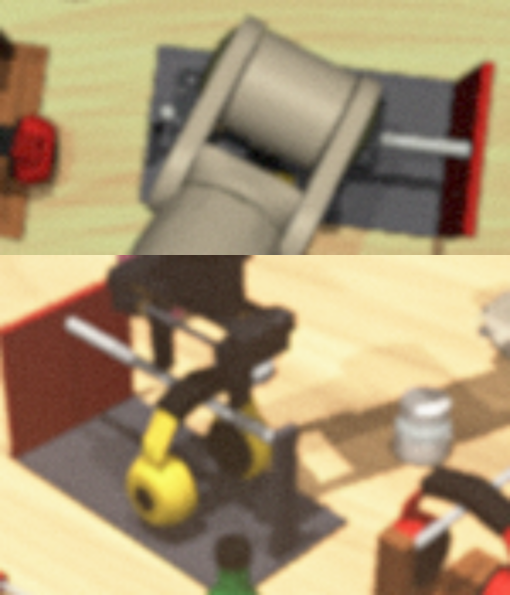

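The fingers straddle the yellow crown above the bar, with the tips just over the bar in the lower view. I'll close lightly.

```bash

python3 -m pendant '[{"x":1,"y":0,"z":-1,"twist":0,"jaw":0.2},{"x":0,"y":0,"z":0,"twist":0,"jaw":0.4},{"x":0,"y":0,"z":0,"twist":0,"jaw":0.5},{"x":0,"y":0,"z":0,"twist":0,"jaw":0.5},{"x":0,"y":0,"z":0,"twist":0,"jaw":0.5},{"x":0,"y":0,"z":0,"twist":0,"jaw":0.5},{"x":0,"y":0,"z":0,"twist":0,"jaw":0.5},{"x":0,"y":0,"z":0,"twist":0,"jaw":0.5}]' 10
python3 -c "
from h import *
go(rack(0,-.113),.148,-1.711)"
```

```text
clock: 2.87
tool_pos: [0.5452, -0.1616, 0.1508]
tcp_rot: [0.998, -0.071, 0.0, -0.0]
ft_force: [1.0, 4.3, 1.9]
opening: 0.0371
finger_force: 1.8
t 2.87 tcp [ 0.5452 -0.1616  0.1508] tool mm [1.000e-01 1.569e+02 2.700e+00] twist -0.1 F [1.  4.3 1.9] open 37.1 ff 1.8 j6 1.22
```

```bash

python3 -m pendant '[{"x":0,"y":0,"z":1,"twist":0,"jaw":0.5},{"x":0,"y":0,"z":0,"twist":0,"jaw":0.5},{"x":0,"y":0,"z":0,"twist":0,"jaw":0.5},{"x":0,"y":0,"z":0,"twist":0,"jaw":0.5},{"x":0,"y":3,"z":0,"twist":0,"jaw":0.5},{"x":0,"y":6,"z":0,"twist":0,"jaw":0.5},{"x":0,"y":8,"z":0,"twist":0,"jaw":0.5},{"x":0,"y":8,"z":0,"twist":0,"jaw":0.5}]' 10
python3 -c "
from h import *
go(rack(0,-.113),.148,-1.711)"
```

```text
clock: 3.53
tool_pos: [0.542, -0.1858, 0.1503]
tcp_rot: [0.998, -0.07, 0.0, -0.001]
ft_force: [-0.6, 6.8, 5.6]
opening: 0.0316
finger_force: 10.0
t 3.53 tcp [ 0.542  -0.1858  0.1503] tool mm [ -0.2 132.5   2.1] twist -0.0 F [-0.6  6.8  5.6] open 31.6 ff 10.0 j6 1.18
```

```bash

python3 -m pendant '[{"x":0,"y":12,"z":0,"twist":0,"jaw":0.5},{"x":0,"y":15,"z":0,"twist":0,"jaw":0.5},{"x":0,"y":15,"z":0,"twist":0,"jaw":0.5},{"x":0,"y":15,"z":0,"twist":0,"jaw":0.5},{"x":0,"y":15,"z":0,"twist":0,"jaw":0.5},{"x":0,"y":15,"z":0,"twist":0,"jaw":0.5},{"x":0,"y":12,"z":0,"twist":0,"jaw":0.5},{"x":0,"y":6,"z":0,"twist":0,"jaw":0.5}]' 15
python3 -m pendant '[{"x":0,"y":4,"z":0,"twist":0,"jaw":0.5},{"x":0,"y":4,"z":0,"twist":0,"jaw":0.5},{"x":0,"y":3,"z":0,"twist":0,"jaw":0.5},{"x":0,"y":3,"z":0,"twist":0,"jaw":0.5},{"x":0,"y":3,"z":0,"twist":0,"jaw":0.5},{"x":0,"y":0,"z":0,"twist":0,"jaw":0.5},{"x":0,"y":0,"z":0,"twist":0,"jaw":0.5},{"x":0,"y":0,"z":0,"twist":0,"jaw":0.5}]' 15
python3 -c "
from h import *
go(rack(0,-.113),.148,-1.711)"
```

```text
clock: 4.2
tool_pos: [0.527, -0.2909, 0.1503]
tcp_rot: [0.997, -0.071, 0.0, -0.001]
ft_force: [-0.3, 7.2, 6.4]
opening: 0.0316
finger_force: 15.0
clock: 4.87
tool_pos: [0.5247, -0.3069, 0.1503]
tcp_rot: [0.998, -0.07, 0.0, -0.0]
ft_force: [-1.6, 3.3, 5.6]
opening: 0.0316
finger_force: 15.0
t 4.87 tcp [ 0.5247 -0.3069  0.1503] tool mm [-0.1 10.1  2.3] twist -0.0 F [-1.6  3.3  5.6] open 31.6 ff 15.0 j6 0.99
```

Moving freely, with no contact yet. I'll creep until I feel the panel.

```bash

python3 -m pendant '[{"x":0,"y":2,"z":0,"twist":0,"jaw":0.5},{"x":0,"y":2,"z":0,"twist":0,"jaw":0.5},{"x":0,"y":2,"z":0,"twist":0,"jaw":0.5},{"x":0,"y":1,"z":0,"twist":0,"jaw":0.5},{"x":0,"y":1,"z":0,"twist":0,"jaw":0.5},{"x":0,"y":0,"z":0,"twist":0,"jaw":0.5},{"x":0,"y":0,"z":0,"twist":0,"jaw":0.5},{"x":0,"y":0,"z":0,"twist":0,"jaw":0.5}]' 15
python3 -c "
from h import *
go(rack(0,-.113),.148,-1.711)"
```

```text
clock: 5.53
tool_pos: [0.5236, -0.3145, 0.1503]
tcp_rot: [0.998, -0.07, 0.0, -0.001]
ft_force: [-1.2, 5.2, 5.5]
opening: 0.0319
finger_force: 15.0
t 5.53 tcp [ 0.5236 -0.3145  0.1503] tool mm [-0.1  2.5  2.3] twist -0.0 F [-1.2  5.2  5.5] open 31.9 ff 15.0 j6 0.98
```

```bash

python3 -m pendant '[{"x":0,"y":1,"z":0,"twist":0,"jaw":0.5},{"x":0,"y":1,"z":0,"twist":0,"jaw":0.5},{"x":0,"y":1,"z":0,"twist":0,"jaw":0.5},{"x":0,"y":0,"z":0,"twist":0,"jaw":0.5},{"x":0,"y":0,"z":0,"twist":0,"jaw":0.5},{"x":0,"y":0,"z":0,"twist":0,"jaw":0.5},{"x":0,"y":0,"z":0,"twist":0,"jaw":0.5},{"x":0,"y":0,"z":0,"twist":0,"jaw":0.5}]' 15
python3 -c "
from h import *
go(rack(0,-.113),.148,-1.711)"
```

```text
clock: 6.2
tool_pos: [0.5235, -0.3162, 0.1505]
tcp_rot: [0.998, -0.07, 0.0, -0.002]
ft_force: [-1.1, 11.3, 9.1]
opening: 0.0319
finger_force: 15.1
t 6.2 tcp [ 0.5235 -0.3162  0.1505] tool mm [-0.1  0.7  2.5] twist -0.0 F [-1.1 11.3  9.1] open 31.9 ff 15.1 j6 0.97
```

Contact: the side force stepped up at rack y ≈ -112 mm, which matches the -113 given. I'll release narrowly because of the panel, then rise.

```bash

python3 -m pendant '[{"x":0,"y":-1,"z":0,"twist":0,"jaw":0.18},{"x":0,"y":0,"z":0,"twist":0,"jaw":0.18},{"x":0,"y":0,"z":0,"twist":0,"jaw":0.18},{"x":0,"y":0,"z":0,"twist":0,"jaw":0.18},{"x":0,"y":0,"z":0,"twist":0,"jaw":0.18},{"x":0,"y":0,"z":0,"twist":0,"jaw":0.18},{"x":0,"y":0,"z":0,"twist":0,"jaw":0.18},{"x":0,"y":0,"z":0,"twist":0,"jaw":0.18}]'
python3 -c "
from h import *
go(rack(0,-.113),.148,-1.711)"
```

```text
clock: 6.87
tool_pos: [0.5231, -0.3172, 0.1497]
tcp_rot: [0.998, -0.071, -0.0, 0.0]
ft_force: [1.0, -0.5, -0.5]
opening: 0.0364
finger_force: 0.0
t 6.87 tcp [ 0.5231 -0.3172  0.1497] tool mm [ 0.1 -0.3  1.7] twist -0.1 F [ 1.  -0.5 -0.5] open 36.4 ff 0.0 j6 0.98
```

```bash

python3 -m pendant '[{"x":0,"y":0,"z":-10,"twist":0,"jaw":0.18},{"x":0,"y":0,"z":-20,"twist":0,"jaw":0.18},{"x":0,"y":0,"z":-30,"twist":0,"jaw":0.18},{"x":0,"y":0,"z":-30,"twist":0,"jaw":-1},{"x":0,"y":0,"z":0,"twist":-7,"jaw":-1},{"x":0,"y":0,"z":0,"twist":-7,"jaw":-1},{"x":0,"y":0,"z":0,"twist":-7,"jaw":-1},{"x":0,"y":0,"z":0,"twist":-7,"jaw":-1}]'
python3 -m pendant '[{"x":0,"y":0,"z":0,"twist":-7,"jaw":-1},{"x":0,"y":0,"z":0,"twist":-7,"jaw":-1},{"x":0,"y":0,"z":0,"twist":-7,"jaw":-1},{"x":0,"y":0,"z":0,"twist":-7,"jaw":-1},{"x":0,"y":0,"z":0,"twist":-7,"jaw":-1},{"x":0,"y":0,"z":0,"twist":-7,"jaw":-1},{"x":0,"y":0,"z":0,"twist":-7,"jaw":-1},{"x":0,"y":0,"z":0,"twist":-7,"jaw":-1}]'
python3 -m pendant '[{"x":0,"y":0,"z":0,"twist":-6.6,"jaw":-1},{"x":35,"y":-3,"z":0,"twist":0,"jaw":-1},{"x":40,"y":-4,"z":0,"twist":0,"jaw":-1},{"x":40,"y":-4,"z":0,"twist":0,"jaw":-1},{"x":40,"y":-4,"z":0,"twist":0,"jaw":-1},{"x":40,"y":-4,"z":0,"twist":0,"jaw":-1},{"x":40,"y":-4,"z":0,"twist":0,"jaw":-1},{"x":40,"y":-4,"z":0,"twist":0,"jaw":-1}]'
python3 -c "
from h import *
im=r.grab_frame('top')[:,:,::-1];cv2.imwrite('pics/t2.png',im)
go((.541,.130),.1495,-.13)
# yellow position & panel check
cv2.imwrite('pics/t2c.png',cv2.resize(im[140:215,110:360],None,fx=3.2,fy=3.2))"
```

```text
clock: 7.53
tool_pos: [0.5232, -0.3172, 0.2407]
tcp_rot: [0.984, 0.176, 0.0, 0.0]
ft_force: [0.6, -0.3, -0.5]
opening: 0.0673
finger_force: 0.0
clock: 8.2
tool_pos: [0.5232, -0.3172, 0.2406]
tcp_rot: [0.787, 0.617, 0.0, 0.0]
ft_force: [0.4, 1.1, -0.0]
opening: 0.0884
finger_force: 0.0
clock: 8.87
tool_pos: [0.532, -0.0391, 0.2408]
tcp_rot: [0.752, 0.659, 0.0, 0.001]
ft_force: [0.4, 0.7, 0.8]
opening: 0.0882
finger_force: 0.0
t 8.92 tcp [ 0.5318 -0.033   0.241 ] tool mm [162.6 -11.5  91.9] twist 0.2 F [0.6 5.6 1. ] open 87.8 ff 0.0 j6 -0.16
```

View pics/t2c.png

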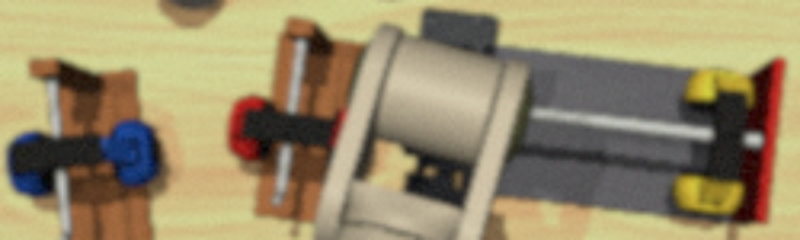

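The yellow pair now sits at crop (728,135), against the red panel. On to the red pair.

```bash

python3 -m pendant '[{"x":40,"y":-3,"z":0,"twist":0,"jaw":-1},{"x":40,"y":-3,"z":0,"twist":0,"jaw":-1},{"x":40,"y":-3,"z":0,"twist":0,"jaw":-1},{"x":30,"y":-2,"z":0,"twist":0,"jaw":-1},{"x":10,"y":0,"z":0,"twist":0,"jaw":-1},{"x":0,"y":0,"z":0,"twist":0,"jaw":-1},{"x":0,"y":0,"z":0,"twist":0,"jaw":-1},{"x":0,"y":0,"z":0,"twist":0,"jaw":-1}]'
python3 -c "
from h import *
go((.541,.130),.1495,-.13)"
```

```text
clock: 9.58
tool_pos: [0.5423, 0.1176, 0.2399]
tcp_rot: [0.752, 0.659, -0.0, 0.0]
ft_force: [-0.5, -0.0, -0.5]
opening: 0.0882
finger_force: 0.0
t 9.58 tcp [0.5423 0.1176 0.2399] tool mm [12.1 -2.9 90.4] twist -0.1 F [-0.5 -0.  -0.5] open 88.2 ff 0.0 j6 0.13
```

```bash

python3 -m pendant '[{"x":13,"y":-3,"z":0,"twist":0,"jaw":-1},{"x":0,"y":0,"z":20,"twist":0,"jaw":-1},{"x":0,"y":0,"z":25,"twist":0,"jaw":-1},{"x":0,"y":0,"z":25,"twist":0,"jaw":-1},{"x":0,"y":0,"z":15,"twist":0,"jaw":-1},{"x":0,"y":0,"z":5,"twist":0,"jaw":-1},{"x":0,"y":0,"z":0,"twist":0,"jaw":-1},{"x":0,"y":0,"z":0,"twist":0,"jaw":-1}]'
python3 -c "
from h import *
go((.541,.131),.1495,-.13)
cv2.imwrite('pics/a3.png',cv2.resize(r.grab_frame('scene')[180:290,240:370,::-1],None,fx=5,fy=5))"
```

```text
clock: 10.25
tool_pos: [0.5413, 0.1322, 0.1507]
tcp_rot: [0.752, 0.659, 0.0, 0.0]
ft_force: [-0.4, 0.3, -0.0]
opening: 0.0881
finger_force: 0.0
t 10.25 tcp [0.5413 0.1322 0.1507] tool mm [-1.3 -0.2  1.2] twist -0.1 F [-0.4  0.3 -0. ] open 88.1 ff 0.0 j6 0.16
```

View pics/a3.png

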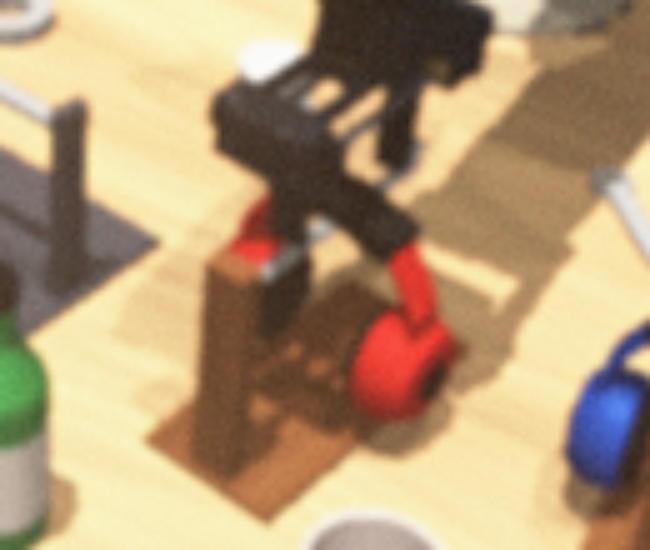

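The fingers straddle the red crown, one on each side. I'll grip firmly.

```bash

python3 -m pendant '[{"x":0,"y":0,"z":2,"twist":0,"jaw":0.2},{"x":0,"y":0,"z":0,"twist":0,"jaw":0.6},{"x":0,"y":0,"z":0,"twist":0,"jaw":0.6},{"x":0,"y":0,"z":0,"twist":0,"jaw":0.6},{"x":0,"y":0,"z":0,"twist":0,"jaw":0.6},{"x":0,"y":0,"z":0,"twist":0,"jaw":0.6},{"x":0,"y":0,"z":0,"twist":0,"jaw":0.6},{"x":0,"y":0,"z":0,"twist":0,"jaw":0.6}]' 30
python3 -m pendant '[{"x":0,"y":0,"z":0,"twist":0,"jaw":0.6},{"x":0,"y":0,"z":0,"twist":0,"jaw":0.6},{"x":0,"y":0,"z":0,"twist":0,"jaw":0.6},{"x":0,"y":0,"z":0,"twist":0,"jaw":0.6},{"x":0,"y":0,"z":-2,"twist":0,"jaw":0.6},{"x":0,"y":0,"z":-4,"twist":0,"jaw":0.6},{"x":0,"y":0,"z":-6,"twist":0,"jaw":0.6},{"x":0,"y":0,"z":-8,"twist":0,"jaw":0.6}]' 35
python3 -c "
from h import *
go((.541,.131),.1495,-.13)"
```

```text
clock: 10.97
tool_pos: [0.5409, 0.1324, 0.1477]
tcp_rot: [0.752, 0.659, -0.0, 0.0]
ft_force: [0.1, -1.3, 0.3]
opening: 0.0367
finger_force: 0.0
clock: 11.63
tool_pos: [0.5407, 0.1324, 0.168]
tcp_rot: [0.752, 0.659, -0.0, -0.0]
ft_force: [-0.6, -0.6, -2.2]
opening: 0.0314
finger_force: 34.9
t 11.63 tcp [0.5407 0.1324 0.168 ] tool mm [-1.3  0.5 18.5] twist -0.0 F [-0.6 -0.6 -2.2] open 31.4 ff 34.9 j6 0.16
```

```bash

python3 -m pendant '[{"x":0,"y":0,"z":-12,"twist":0,"jaw":0.6},{"x":0,"y":0,"z":-20,"twist":0,"jaw":0.6},{"x":0,"y":0,"z":-25,"twist":0,"jaw":0.6},{"x":0,"y":0,"z":-25,"twist":0,"jaw":0.6},{"x":0,"y":0,"z":-25,"twist":0,"jaw":0.6},{"x":0,"y":0,"z":-20,"twist":0,"jaw":0.6},{"x":0,"y":0,"z":-15,"twist":0,"jaw":0.6},{"x":0,"y":0,"z":-5,"twist":0,"jaw":0.6}]'
python3 -m pendant '[{"x":0,"y":0,"z":0,"twist":3,"jaw":0.6},{"x":0,"y":0,"z":0,"twist":5,"jaw":0.6},{"x":0,"y":0,"z":0,"twist":6,"jaw":0.6},{"x":0,"y":0,"z":0,"twist":6,"jaw":0.6},{"x":0,"y":0,"z":0,"twist":6,"jaw":0.6},{"x":0,"y":0,"z":0,"twist":6,"jaw":0.6},{"x":0,"y":0,"z":0,"twist":6,"jaw":0.6},{"x":0,"y":0,"z":0,"twist":6,"jaw":0.6}]'
python3 -m pendant '[{"x":0,"y":0,"z":0,"twist":6,"jaw":0.6},{"x":0,"y":0,"z":0,"twist":6,"jaw":0.6},{"x":0,"y":0,"z":0,"twist":6,"jaw":0.6},{"x":0,"y":0,"z":0,"twist":6,"jaw":0.6},{"x":0,"y":0,"z":0,"twist":6,"jaw":0.6},{"x":0,"y":0,"z":0,"twist":6,"jaw":0.6},{"x":0,"y":0,"z":0,"twist":6,"jaw":0.6},{"x":0,"y":0,"z":0,"twist":4,"jaw":0.6}]'
python3 -c "
from h import *
go(rack(0,-.01),.315,-1.711)"
```

```text
clock: 12.3
tool_pos: [0.5412, 0.1324, 0.3179]
tcp_rot: [0.752, 0.659, 0.002, 0.001]
ft_force: [0.2, -0.2, -2.4]
opening: 0.0319
finger_force: 34.9
clock: 12.97
tool_pos: [0.5406, 0.1324, 0.3143]
tcp_rot: [0.945, 0.327, -0.0, -0.0]
ft_force: [-0.0, -0.1, -1.9]
opening: 0.0319
finger_force: 34.9
clock: 13.63
tool_pos: [0.5406, 0.1324, 0.3143]
tcp_rot: [0.998, -0.068, -0.0, 0.0]
ft_force: [0.4, 0.5, -1.8]
opening: 0.0313
finger_force: 34.9
t 13.63 tcp [0.5406 0.1324 0.3143] tool mm [ 44.1 344.5  -0.6] twist 0.2 F [ 0.4  0.5 -1.8] open 31.3 ff 34.9 j6 1.74
```

```bash

python3 -m pendant '[{"x":2,"y":10,"z":0,"twist":0.2,"jaw":0.6},{"x":3,"y":20,"z":0,"twist":0,"jaw":0.6},{"x":4,"y":30,"z":0,"twist":0,"jaw":0.6},{"x":4,"y":30,"z":0,"twist":0,"jaw":0.6},{"x":4,"y":30,"z":0,"twist":0,"jaw":0.6},{"x":4,"y":30,"z":0,"twist":0,"jaw":0.6},{"x":4,"y":30,"z":0,"twist":0,"jaw":0.6},{"x":4,"y":30,"z":0,"twist":0,"jaw":0.6}]'
python3 -m pendant '[{"x":4,"y":30,"z":0,"twist":0,"jaw":0.6},{"x":4,"y":30,"z":0,"twist":0,"jaw":0.6},{"x":4,"y":30,"z":0,"twist":0,"jaw":0.6},{"x":3,"y":24,"z":0,"twist":0,"jaw":0.6},{"x":0,"y":14,"z":0,"twist":0,"jaw":0.6},{"x":0,"y":6,"z":0,"twist":0,"jaw":0.6},{"x":0,"y":0,"z":0,"twist":0,"jaw":0.6},{"x":0,"y":0,"z":0,"twist":0,"jaw":0.6}]'
python3 -c "
from h import *
go(rack(0,-.01),.315,-1.711)
s=cv2.resize(r.grab_frame('scene')[80:250,140:340,::-1],None,fx=3.5,fy=3.5)
cv2.imwrite('pics/a4.png',s)"
```

```text
clock: 14.3
tool_pos: [0.541, -0.0817, 0.3146]
tcp_rot: [0.998, -0.066, -0.0, 0.0]
ft_force: [1.4, 0.7, -2.7]
opening: 0.0316
finger_force: 34.9
clock: 14.97
tool_pos: [0.5385, -0.2136, 0.3148]
tcp_rot: [0.998, -0.066, -0.0, -0.0]
ft_force: [1.0, 0.2, -2.1]
opening: 0.0317
finger_force: 34.9
t 14.97 tcp [ 0.5385 -0.2136  0.3148] tool mm [-0.7  1.4 -0.2] twist 0.4 F [ 1.   0.2 -2.1] open 31.7 ff 34.9 j6 1.12
```

View pics/a4.png

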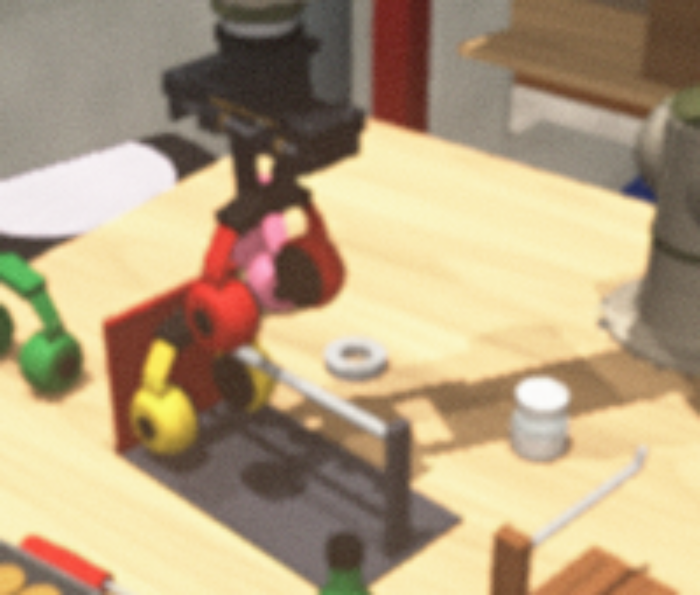

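The red pair hangs level above the bar, clear of the yellow pair, which is against the panel. Lowering now.

```bash

python3 -m pendant '[{"x":0,"y":0,"z":8,"twist":0.4,"jaw":0.6},{"x":0,"y":0,"z":16,"twist":0,"jaw":0.6},{"x":0,"y":0,"z":22,"twist":0,"jaw":0.6},{"x":0,"y":0,"z":25,"twist":0,"jaw":0.6},{"x":0,"y":0,"z":25,"twist":0,"jaw":0.6},{"x":0,"y":0,"z":22,"twist":0,"jaw":0.6},{"x":0,"y":0,"z":16,"twist":0,"jaw":0.6},{"x":0,"y":0,"z":8,"twist":0,"jaw":0.6}]'
python3 -m pendant '[{"x":0,"y":0,"z":5,"twist":0,"jaw":0.6},{"x":0,"y":0,"z":5,"twist":0,"jaw":0.6},{"x":0,"y":0,"z":3,"twist":0,"jaw":0.6},{"x":0,"y":0,"z":3,"twist":0,"jaw":0.6},{"x":0,"y":0,"z":2,"twist":0,"jaw":0.6},{"x":0,"y":0,"z":1,"twist":0,"jaw":0.6},{"x":0,"y":0,"z":1,"twist":0,"jaw":0.6},{"x":0,"y":0,"z":0,"twist":0,"jaw":0.6}]'
python3 -c "
from h import *
go(rack(0,-.036),.149,-1.711)"
```

```text
clock: 15.68
tool_pos: [0.5378, -0.2129, 0.1701]
tcp_rot: [0.998, -0.07, -0.002, -0.001]
ft_force: [-0.1, -0.3, -2.4]
opening: 0.0317
finger_force: 34.9
clock: 16.35
tool_pos: [0.5385, -0.2145, 0.1528]
tcp_rot: [0.998, -0.071, 0.0, 0.0]
ft_force: [-0.2, 0.0, -2.5]
opening: 0.0322
finger_force: 34.9
t 16.35 tcp [ 0.5385 -0.2145  0.1528] tool mm [-0.8 26.6  3.8] twist -0.1 F [-0.2  0.  -2.5] open 32.2 ff 34.9 j6 1.13
```

```bash

python3 -m pendant '[{"x":0,"y":0,"z":1,"twist":0,"jaw":0.6},{"x":0,"y":0,"z":0,"twist":0,"jaw":0.6},{"x":0,"y":0,"z":1,"twist":0,"jaw":0.6},{"x":0,"y":0,"z":0,"twist":0,"jaw":0.6},{"x":0,"y":0,"z":1,"twist":0,"jaw":0.6},{"x":0,"y":0,"z":0,"twist":0,"jaw":0.6},{"x":0,"y":0,"z":0,"twist":0,"jaw":0.6},{"x":0,"y":0,"z":0,"twist":0,"jaw":0.6}]'
python3 -c "
from h import *
go(rack(0,-.036),.149,-1.711)"
```

```text
clock: 17.02
tool_pos: [0.5385, -0.2144, 0.1497]
tcp_rot: [0.998, -0.071, 0.0, 0.0]
ft_force: [0.4, 0.4, -1.7]
opening: 0.0317
finger_force: 34.9
t 17.02 tcp [ 0.5385 -0.2144  0.1497] tool mm [-0.8 26.6  0.7] twist -0.1 F [ 0.4  0.4 -1.7] open 31.7 ff 34.9 j6 1.13
```

```bash

python3 -m pendant '[{"x":0,"y":0,"z":1,"twist":0,"jaw":0.6},{"x":0,"y":0,"z":0,"twist":0,"jaw":0.6},{"x":0,"y":4,"z":0,"twist":0,"jaw":0.6},{"x":0,"y":6,"z":0,"twist":0,"jaw":0.6},{"x":0,"y":6,"z":0,"twist":0,"jaw":0.6},{"x":0,"y":4,"z":0,"twist":0,"jaw":0.6},{"x":0,"y":2,"z":0,"twist":0,"jaw":0.6},{"x":0,"y":0,"z":0,"twist":0,"jaw":0.6}]'
python3 -m pendant '[{"x":0,"y":1,"z":0,"twist":0,"jaw":0.6},{"x":0,"y":1,"z":0,"twist":0,"jaw":0.6},{"x":0,"y":1,"z":0,"twist":0,"jaw":0.6},{"x":0,"y":1,"z":0,"twist":0,"jaw":0.6},{"x":0,"y":0,"z":0,"twist":0,"jaw":0.6},{"x":0,"y":0,"z":0,"twist":0,"jaw":0.6},{"x":0,"y":0,"z":0,"twist":0,"jaw":0.6},{"x":0,"y":0,"z":0,"twist":0,"jaw":0.6}]'
python3 -c "
from h import *
go(rack(0,-.038),.149,-1.711)"
```

```text
clock: 17.68
tool_pos: [0.5353, -0.2369, 0.1487]
tcp_rot: [0.997, -0.071, 0.0, 0.0]
ft_force: [-0.9, -0.2, -2.7]
opening: 0.0319
finger_force: 34.9
clock: 18.35
tool_pos: [0.5348, -0.2401, 0.1487]
tcp_rot: [0.998, -0.07, -0.0, -0.0]
ft_force: [0.5, -0.0, -2.4]
opening: 0.0317
finger_force: 34.9
t 18.35 tcp [ 0.5348 -0.2401  0.1487] tool mm [-0.8  2.7 -0.3] twist -0.1 F [ 0.5 -0.  -2.4] open 31.7 ff 34.9 j6 1.09
```

```bash

python3 -m pendant '[{"x":0,"y":0,"z":1,"twist":0,"jaw":0.6},{"x":0,"y":1,"z":0,"twist":0,"jaw":0.6},{"x":0,"y":1,"z":0,"twist":0,"jaw":0.6},{"x":0,"y":1,"z":0,"twist":0,"jaw":0.6},{"x":0,"y":0,"z":0,"twist":0,"jaw":0.6},{"x":0,"y":0,"z":0,"twist":0,"jaw":0.6},{"x":0,"y":0,"z":0,"twist":0,"jaw":0.6},{"x":0,"y":0,"z":0,"twist":0,"jaw":0.6}]'
python3 -c "
from h import *
go(rack(0,-.038),.149,-1.711)"
```

```text
clock: 19.02
tool_pos: [0.5345, -0.242, 0.148]
tcp_rot: [0.998, -0.07, -0.0, -0.001]
ft_force: [-0.4, 7.1, 4.2]
opening: 0.0317
finger_force: 34.9
t 19.02 tcp [ 0.5345 -0.242   0.148 ] tool mm [-0.7  0.8 -1. ] twist 0.0 F [-0.4  7.1  4.2] open 31.7 ff 34.9 j6 1.08
```

Seated (Fz turned positive), and the cups are touching (side force 7 N). Releasing narrowly and rising.

```bash

python3 -m pendant '[{"x":0,"y":0,"z":0,"twist":0,"jaw":0.14},{"x":0,"y":0,"z":0,"twist":0,"jaw":0.14},{"x":0,"y":0,"z":0,"twist":0,"jaw":0.14},{"x":0,"y":0,"z":0,"twist":0,"jaw":0.14},{"x":0,"y":0,"z":0,"twist":0,"jaw":0.14},{"x":0,"y":0,"z":0,"twist":0,"jaw":0.14},{"x":0,"y":0,"z":0,"twist":0,"jaw":0.14},{"x":0,"y":0,"z":0,"twist":0,"jaw":0.14}]' 
python3 -m pendant '[{"x":0,"y":0,"z":-2,"twist":0,"jaw":0.14},{"x":0,"y":0,"z":-4,"twist":0,"jaw":0.14},{"x":0,"y":0,"z":-8,"twist":0,"jaw":0.14},{"x":0,"y":0,"z":-20,"twist":0,"jaw":0.14},{"x":0,"y":0,"z":-35,"twist":0,"jaw":0.14},{"x":-30,"y":-20,"z":-20,"twist":0,"jaw":0.14},{"x":-30,"y":-25,"z":-10,"twist":0,"jaw":0.14},{"x":-30,"y":-25,"z":0,"twist":0,"jaw":0.14}]'
python3 -m pendant '[{"x":-30,"y":-28,"z":0,"twist":0,"jaw":0.14},{"x":-30,"y":-28,"z":0,"twist":0,"jaw":0.14},{"x":-30,"y":-28,"z":0,"twist":0,"jaw":0.14},{"x":0,"y":-30,"z":0,"twist":0,"jaw":0.14},{"x":0,"y":-30,"z":0,"twist":0,"jaw":0.14},{"x":0,"y":-30,"z":0,"twist":0,"jaw":0.14},{"x":0,"y":0,"z":0,"twist":0,"jaw":0.14},{"x":0,"y":0,"z":0,"twist":0,"jaw":0.14}]'
python3 -c "
from h import *
go(rack(0,-.038),.149,-1.711)
t=cv2.resize(r.grab_frame('top')[140:215,110:360,::-1],None,fx=3.2,fy=3.2);s=cv2.resize(r.grab_frame('scene')[165:275,170:420,::-1],None,fx=3.2,fy=3.2)
cv2.imwrite('pics/a5.png',np.vstack([t,s]))"
```

```text
clock: 19.68
tool_pos: [0.5344, -0.2432, 0.1477]
tcp_rot: [0.998, -0.071, 0.0, 0.0]
ft_force: [-1.8, -0.5, -0.2]
opening: 0.0379
finger_force: 0.0
clock: 20.35
tool_pos: [0.4548, -0.1608, 0.2495]
tcp_rot: [0.997, -0.071, 0.002, 0.001]
ft_force: [0.3, -0.7, -0.5]
opening: 0.038
finger_force: 0.0
clock: 21.02
tool_pos: [0.3906, 0.0246, 0.2474]
tcp_rot: [0.998, -0.069, 0.001, 0.0]
ft_force: [0.6, 0.2, -1.0]
opening: 0.0373
finger_force: 0.0
t 21.02 tcp [0.3906 0.0246 0.2474] tool mm [178.5 244.9  98.7] twist 0.1 F [ 0.6  0.2 -1. ] open 37.3 ff 0.0 j6 1.47
```

View pics/a5.png

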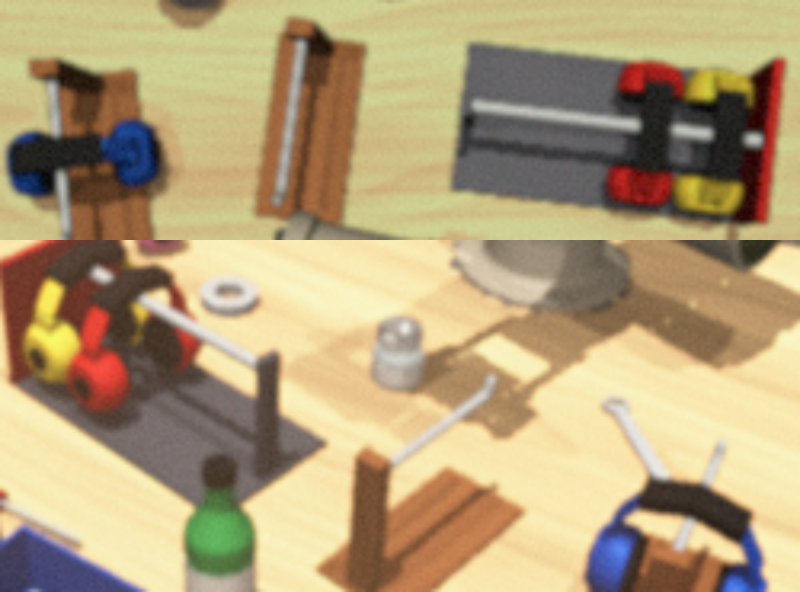

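The red pair hangs at crop (654,125) with its cups against the yellow's. The yellow pair is at (728,135) by the panel, blue is still on its hook, and the robot is clear. Handing in.

```bash
python3 -c "
from plant import r
print(r.job_done())"
```

```text
the job is handed in; nothing more can be done
None
```

The job is handed in at about 21 s on the clock: the yellow pair is against the red stop panel, the red pair hangs beside it with cups touching, blue is still on its hook, and I never went near the bottle or mug; no verdict was returned.

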